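Seat the green tube block on the shaker

ROBOT

A 6-joint arm with a two-finger parallel gripper is mounted at the origin on the work surface. World frame = base frame: x ahead of the robot, y to its left, z up, the work surface at z = 0. Lengths are in mm, angles in rad, forces in N, time in s.
With the tool pointing down it reaches from about 350 to 975 mm from the base axis. Payload 7.1 kg.
Tool frame: the origin (TCP) lies at the centre of the arm's flange, where the gripper is bolted on; the fingertips stand 182 mm ahead of it and the grasp point (between the pads) lies 163 mm ahead of it; z points along the fingers, y is the line along which they close (so a half turn about z gives the same grasp; the last joint's range is limited). The gripper opens to 88 mm and grips with 3 to 60 N. Pads are 20 mm wide; open, the fingers measure 115 mm over their backs; the gripper's body (75 mm by 178 mm) begins 61 mm behind the grasp point.
Start: joints at [1.088, 0.423, 1.63, -0, 1.089, -0.019], TCP at [279.562, 558.974, 404.675] pointing down, gripper open.
Joint ranges: [-3, 3], [-0.9, 2.11], [0.09, 2.58], [-1.31, 4.45], [0.11, 2.69], [-2.54, 2.54]. Speed limits (rad/s): [2.39, 2.39, 3.01, 3.14, 3.14, 3.14].

INTERFACE

Orientations are given as a rotation vector (axis times angle).
In Python, from workcell import readout, get_image, ctrl gives the robot as it stands.
- The arm moves only by the tool step_arm, never from a script. Its argument "targets" is a list that holds one entry, the list of rows, each a list of 7 numbers: the shift along the world's x, y, z as a fraction of full scale, then the turn, a rotation vector about the world's x, y, z as a fraction of full scale, then the opening, from 0 (shut) to 1 (fully open). In form: [[[dx, dy, dz, wx, wy, wz, claw], ...]]. A call has exactly 5 rows; each row shifts and turns the commanded pose from where the row before left it; what a row does not reach is not made up. Full scale, the value 1, is 0.05 m for a shift and 4 degrees for a turn. A row lasts 1/8 s, in which the tool goes at most 62.5 mm and 10.7 degrees, less where a joint would pass 70% of its speed; a pose out of reach is approached as far as the arm can. A call with a number of a shift or a turn outside -1 to 1 is refused whole. A call with a gripper value outside its range is refused whole. The fingers move at their own pace and stop on an object; the grip force is fixed at half the most. Time passes only in rows, so rows that do not move let the fingers close, or fill a call up. It gives the time, the measured TCP pose, the force, the opening and the grip force at its end, in the units of the state.
- readout.get_obs(): the state, without advancing time (a new reading comes with each control period).
- get_image(name): name is "scene" or "top" or "wrist"; returns a dict with "pixels" (400x640x3 uint8, red, green, blue), "intrinsics" (3x3 intrinsics, pixels), "extrinsics" (4x4, takes a point from world to camera coordinates). Camera axes: x right, y down, z forward; pixel columns grow to the right and rows downward; lengths in mm; the calibration is good to about 2 mm. A picture is of the moment at which its call begins. There is no depth.
- ctrl.close_job(): hands the job in; it is judged then, once.
The state is a dict: "t": time; "qpos": joint angles; "qvel": joint speeds; "joint_torque": joint torques, N m; "ee_pos": TCP position; "orientation": TCP orientation; "ft_force": force on the tool from outside, world axes, zero at the start; "moment": the same for the moment, N m; "width": finger opening in mm; "grasp_force": force on a finger pad.
Only numpy, scipy, OpenCV 4.12 (cv2) and the standard library are available. Lean on these libraries where they do the work, as an engineer would, in place of code of your own. Each camera call takes 0.05 s, during which the arm holds its last target. There are 200 camera calls.

TASK

Take the green tube block by its upright fin and set it on the deck of the white shaker, so that its two big holes go over the two brass pegs and it sits fully home, flat on the deck; then let go. Set it down rather than dropping it, and leave the blue block and the amber bottle where they stand.

Things in the scene. Friction and masses are not known exactly. Their poses are not given: they have to be found in the camera images.
- green_block_grip (a point): Centre of the upright fin of the loose green tube block (0.25 to 0.5 kg) on the worktop. Slab 80 (x) x 160 (y) x 30 mm high; fin on its middle 14 (x) x 60 (y) x 50 mm high, the part to grip. This point is 55 mm above the underside, 25 mm below the fin's top. Two through holes, 33 mm wide, at y = +-55 mm. Alike turned half round. x across the fin, y along it, z up.
- deck (a point): Centre of the top face of the dark steel deck (100 x 180 mm, long in y) on the fixed white tube shaker (200 x 240 mm, 60 mm high), 66 mm above the worktop. Two brass pegs stand at y = +-55 mm: 16 mm thick, 25 mm high, tapered tips. A seated block has its y along this y (either way round) and its fin centre 55 mm above this point, with 8 mm play. z up.
- blue_block_grip (a point): Bystander, to be left alone: a loose blue tube block of the same form and size as the green one, on the worktop; centre of its fin, 55 mm above its underside, axes likewise.
- bottle_mid (a point): Bystander, to be left alone: a loose amber glass bottle, 60 mm wide, 140 mm high, upright beyond the blocks; point on its axis 70 mm up. A fixed grey balance with a round steel pan (200 x 180 mm, 74 mm high) stands beyond too.
There are look-alikes about, which are no part of the job. There is more than one size of the part that bears green_block_grip; the job needs the smallest.

How it is judged (in metres and radians):
At the end, for the whole second after the job is handed in: The green block rests on the shaker's deck with both pegs in its holes: fin centre within 15 mm sideways of the deck's centre and 49 to 61 mm above it (55 mm is fully home), long axis within 0.2 rad of the line of the pegs (either way round), upright within 0.08 rad, at rest and released (horizontal distance between green_block_grip and deck below 0.015 m and z of green_block_grip in the frame of deck between 0.049 and 0.061 m and angle between the y axis of green_block_grip and the y axis of deck, either way round below 0.2 rad and angle between green_block_grip's own z axis and vertical below 0.08 rad and linear speed of green_block below 0.02 m/s); the robot touches nothing.
It fails at once if the blue block is displaced by more than 30 mm (distance of blue_block_grip from where it was at the start of the episode above 0.03 m).
It fails at once if the bottle is displaced by more than 30 mm (distance of bottle_mid from where it was at the start of the episode above 0.03 m).
It fails at once if the green block is dropped (moves faster than 0.8 m/s with no finger on it: a fall of more than about 30 mm) (contact force between the fingers and green_block below 0.05 N and linear speed of green_block above 0.8 m/s).
It also fails if it takes over 42 s, if anything falls off the work surface, if the arm or the gripper's body presses on something with over 40 N, if the wrist force passes 120 N, or if a joint passes its speed limit or range.

## Working session

There is one attempt and no reset: what is moved stays moved. The work goes in short steps, Python scripts to look and compute and a tool call to move; the robot and the scene stay as the last step left them, time stands still between calls to the robot, and variables do not carry over. Pictures are saved under pics/ and viewed, at most 10 in all, crops included, and the job is handed in when it is done.

Besides the shell and the picture viewer there is one more tool, called after "Emit:" as name(argument=value, ...) on one line, values as JSON. step_arm: Moves the arm, as the interface text tells. Shift numbers are shares of 0.05 m and turn numbers shares of 4 degrees, none past 1 either way. Its arguments: {"type":"object","properties":{"targets":{"type":"array"}},"required":["targets"]}

```bash
mkdir -p pics
cat > h.py <<'E'
import numpy as np, cv2
from workcell import readout, get_image, ctrl
def shot(n,f=None):
    d=get_image(n)
    if f: cv2.imwrite('pics/'+f,cv2.cvtColor(d['pixels'],cv2.COLOR_RGB2BGR))
    return d
def ray(d,u,v):
    E=np.array(d['extrinsics']);K=np.array(d['intrinsics']);R=E[:3,:3]
    return -R.T@E[:3,3], R.T@np.linalg.solve(K,[u,v,1.])
def onz(d,u,v,z):
    c,r=ray(d,u,v); return c+r*(z-c[2])/r[2]
def tri(l):
    A=0;b=0
    for d,u,v in l:
        c,r=ray(d,u,v); r=r/np.linalg.norm(r);P=np.eye(3)-np.outer(r,r);A=A+P;b=b+P@c
    return np.linalg.solve(A,b)
def proj(d,p):
    E=np.array(d['extrinsics']);q=np.array(d['intrinsics'])@(E[:3,:3]@np.array(p)+E[:3,3]);return q[:2]/q[2]
E
python3 - <<'E'
from h import *
a=shot('top','top0.png');b=shot('scene','scene0.png')
for d in(a,b): print(ray(d,320,200))
E
```

```text
(array([ 334.40843091,  -12.70523645, 1043.87968417]), array([ 0.20071191,  0.02327878, -0.97938251]))
(array([1103.93809053,  144.98402721,  700.44244034]), array([-0.64751382, -0.14229411, -0.74882804]))
```

View pics/top0.png

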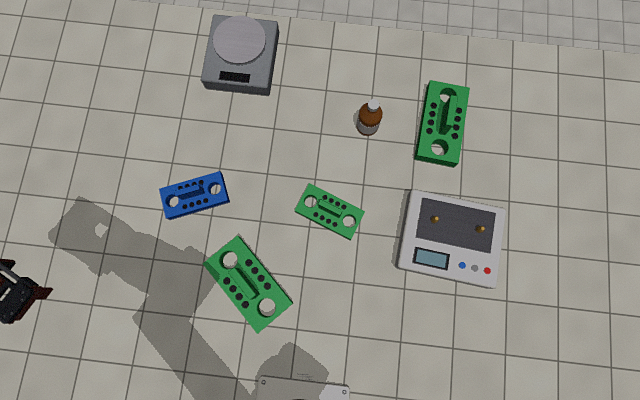

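View pics/scene0.png

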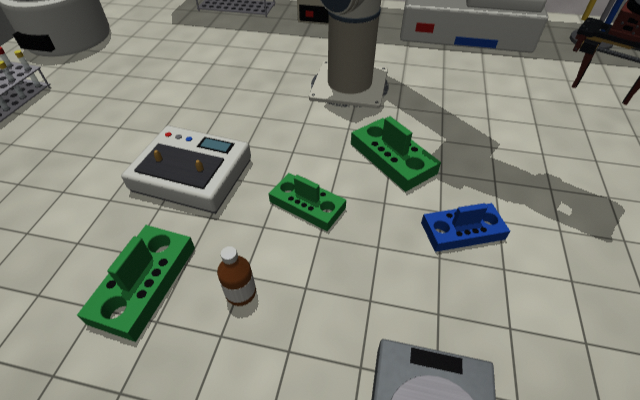

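The top view shows three green blocks at (330,211), (249,283) and (442,123). The one at (330,211) is the smallest and matches the blue block's size at (194,195), so it fits. The shaker is at (450,238), with pegs near (435,218) and (480,229). I'll confirm with an enlarged crop and measure.

Run:
```python
from h import *
a=shot('top');b=shot('scene')
out=[]
for d,n,(x0,y0,x1,y1),(px0,py0,px1,py1) in((a,'top',(285,175,375,245),(405,190,505,265)),(b,'scene',(262,168,352,238),(135,140,235,195))):
    p=d['pixels'];out.append(cv2.resize(cv2.cvtColor(p[y0:y1,x0:x1],cv2.COLOR_RGB2BGR),None,fx=4.4,fy=4.4,interpolation=cv2.INTER_CUBIC))
    h=cv2.cvtColor(p,cv2.COLOR_RGB2HSV)
    m=cv2.inRange(h,(45,90,40),(80,255,255))
    cs=[c for c in cv2.findContours(m,0,2)[0] if cv2.contourArea(c)>400]
    for c in cs: print(n,'green',cv2.minAreaRect(c),cv2.contourArea(c))
    m=cv2.inRange(h,(10,110,60),(30,255,255));m2=np.zeros_like(m);m2[py0:py1,px0:px1]=m[py0:py1,px0:px1]
    k=cv2.connectedComponentsWithStats(m2)
    print(n,'peg',k[2][1:].tolist(),k[3][1:].tolist())
    # holes: non-green blobs inside block contour
    c=min(cs,key=cv2.contourArea);f=np.zeros_like(m);cv2.drawContours(f,[cv2.convexHull(c)],-1,255,-1)
    m=cv2.inRange(h,(45,90,40),(80,255,255))
    k=cv2.connectedComponentsWithStats(f&~m)
    for s,q in zip(k[2][1:],k[3][1:]):
        if s[4]>25: print(n,'hole',s.tolist(),q, onz(d,*q,30))
    r=cv2.boxPoints(cv2.minAreaRect(c)); print([onz(d,*q,30)[:2].round() for q in r])
cv2.imwrite('pics/crop1.png',np.hstack(out))
```

```text
top green ((247.51171875, 283.6990051269531), (89.08720397949219, 46.9774055480957), 51.63251495361328) 3991.0
top green ((329.17730712890625, 211.0572509765625), (63.52287673950195, 32.09834671020508), 27.34987449645996) 1935.0
top green ((442.60797119140625, 123.2894287109375), (44.012672424316406, 81.09669494628906), 10.203973770141602) 3247.5
top peg [[431, 216, 8, 7, 40], [477, 226, 8, 7, 40]] [[434.575, 219.1], [480.25, 229.025]]
top hole [304, 195, 13, 12, 109] [310.2293578  201.30275229] [536.02705195  35.56107087  30.        ]
top hole [343, 215, 13, 13, 121] [348.68595041 220.98347107] [497.06254121 -66.13788417  30.        ]
[array([507.,  74.]), array([585.,  46.]), array([ 526., -104.]), array([450., -74.])]
scene green ((133.13067626953125, 277.7672424316406), (62.43169403076172, 125.788818359375), 29.302207946777344) 5783.5
scene green ((307.1455383300781, 199.7412872314453), (74.0373764038086, 37.00727844238281), 27.149681091308594) 2367.0
scene green ((395.8517150878906, 150.9792938232422), (90.76870727539062, 48.498565673828125), 41.633541107177734) 3507.0
scene peg [[154, 150, 6, 11, 47], [195, 160, 7, 11, 51]] [[156.27659574468086, 155.08510638297872], [197.98039215686273, 164.98039215686273]]
scene hole [319, 185, 22, 12, 38] [327.71052632 190.21052632] [491.00241837  28.58745295  30.        ]
[array([ 548., -103.]), array([436., -95.]), array([511.,  81.]), array([610.,  61.])]
```

View pics/crop1.png

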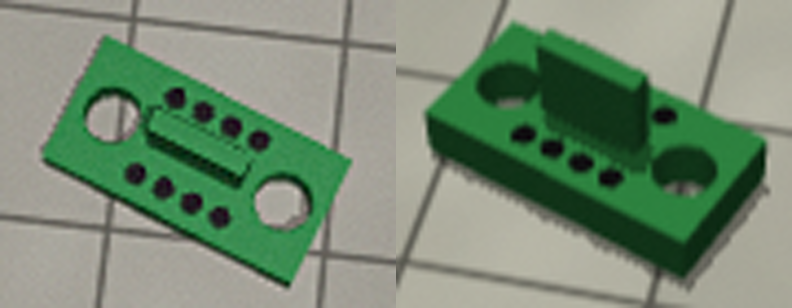

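The crop confirms it: the block at top (330,211) / scene (307,200) has its holes 109 mm apart and measures 162 x 82 mm, so it is the smallest. The fin's top-face centre is at about top (330.5,207) and scene (307.2,181). Next I'll get heights and the deck.

Run:
```python
from h import *
a=shot('top');b=shot('scene')
print('fin top',tri([(a,330.5,207),(b,307.2,181)]))
print('holes', tri([(a,310.2,201),(b,262+505/4.4-90,168+84/4.4)]), tri([(a,348.7,220.7),(b,262+(683-396)/4.4,168+170/4.4)]))
C=[]
for d,n,(x0,y0,x1,y1) in((a,'top',(405,190,505,265)),(b,'scene',(130,135,240,195))):
    g=cv2.cvtColor(d['pixels'],cv2.COLOR_RGB2HSV)
    m=cv2.inRange(g,(0,0,0),(180,255,110));z=np.zeros_like(m);z[y0:y1,x0:x1]=m[y0:y1,x0:x1]
    c=max(cv2.findContours(z,0,2)[0],key=cv2.contourArea)
    q=cv2.approxPolyDP(cv2.convexHull(c),4,True)[:,0]
    print(n,q.tolist(),cv2.contourArea(c)); 
    for u in q: print(onz(d,*map(float,u),66).round(1))
p1=[(434.6,219.1),(480.3,229)];s1=[(156.3,150.5),(198,160.5)]
for i in range(2):
  for j in range(2): print(i,j,tri([(a,*p1[i]),(b,*s1[j])]).round(1))
w=get_image('wrist');E=np.array(w['extrinsics']);o=readout.get_obs()
print(ray(w,320,200),o['ee_pos'],o['orientation'],o['t'],E[:3,:3].round(2).tolist())
```

```text
fin top [517.67388257 -14.63080718  78.02586613]
holes [539.15041781  -7.71265477  86.48825452] [500.11191914 -19.86369279 -20.36324328]
top [[422, 198], [495, 213], [490, 252], [416, 237]] 2987.5
[ 568.3 -236.8   66. ]
[ 551.3 -415.5   66. ]
[ 455.4 -406.4   66. ]
[ 471.1 -228.6   66. ]
scene [[134, 170], [157, 144], [223, 158], [204, 188]] 2311.5
[ 554.9 -415.7   66. ]
[ 459.4 -407.3   66. ]
[ 473.6 -228.4   66. ]
[ 574.4 -233.5   66. ]
0 0 [ 531.2 -298.2  122.4]
0 1 [ 515.9 -266.    88.8]
1 0 [ 504.8 -374.8   89.3]
1 1 [ 493.3 -332.    71.4]
(array([207.71828276, 594.56280314, 383.9664131 ]), array([ 0.26682884, -0.11874054, -0.95649368])) [279.54016441 558.91702659 404.46758601] [-7.21968617e-01 -3.05742744e+00  6.19033690e-04] 0.35 [[0.45, 0.89, -0.0], [0.86, -0.43, 0.29], [0.26, -0.13, -0.96]]
```

The fin top measures z = 78, against 80 in the text. The peg tips measure about 89, against 91. The grasp point is about (517.5,-15), with the block's y axis at -21° from world y. The deck is at about (511.5,-321), with its y axis at -5.7°. The tool needs about -84.4° of yaw, so I'm moving above the block.

Emit:
step_arm(targets=[[[0.24, -0.575, -0.1, 0, 0, -1, 1], [0.24, -0.575, -0.1, 0, 0, -1, 1], [0.24, -0.575, -0.1, 0, 0, -1, 1], [0.24, -0.575, -0.1, 0, 0, -1, 1], [0.24, -0.575, -0.1, 0, 0, -1, 1]]])

```text
t: 0.98
ee_pos: [339.9, 414.3, 379.6]
orientation: [1.245, 2.884, 0.0]
ft_force: [-0.5, -0.0, 0.7]
width: 87.9
grasp_force: 0.0
```

Emit:
step_arm(targets=[[[0.24, -0.575, -0.1, 0, 0, -1, 1], [0.24, -0.575, -0.1, 0, 0, -1, 1], [0.24, -0.575, -0.1, 0, 0, -1, 1], [0.24, -0.575, -0.1, 0, 0, -1, 1], [0.24, -0.575, -0.1, 0, 0, -1, 1]]])

```text
t: 1.6
ee_pos: [399.9, 270.6, 354.7]
orientation: [1.727, 2.624, 0.001]
ft_force: [0.4, -1.5, 1.4]
width: 87.7
grasp_force: 0.0
```

Emit:
step_arm(targets=[[[0.24, -0.575, -0.1, 0, 0, -1, 1], [0.24, -0.575, -0.1, 0, 0, -1, 1], [0.24, -0.575, -0.1, 0, 0, -1, 1], [0.24, -0.575, -0.1, 0, 0, -1, 1], [0.24, -0.575, -0.1, 0, 0, -1, 1]]])

```text
t: 2.22
ee_pos: [460.0, 126.8, 329.7]
orientation: [2.157, 2.284, 0.001]
ft_force: [-0.0, 0.8, 0.1]
width: 87.8
grasp_force: 0.0
```

Emit:
step_arm(targets=[[[0.24, -0.575, -0.1, 0, 0, -1, 1], [0.24, -0.575, -0.1, 0, 0, -1, 1], [0.24, -0.575, -0.1, 0, 0, -1, 1], [0.24, -0.575, -0.1, 0, 0, -1, 1], [0, 0, 0, 0, 0, -1, 1]]])

```text
t: 2.85
ee_pos: [508.3, 11.1, 309.5]
orientation: [2.523, 1.872, 0.0]
ft_force: [0.3, 0.9, 1.0]
width: 88.1
grasp_force: 0.0
```

Run:
```python
from h import *
w=shot('wrist','w1.png')
for p in [(517.5,-15,80),(536,35.5,30),(497,-66,30)]: print(proj(w,p))
h=cv2.cvtColor(w['pixels'],cv2.COLOR_RGB2HSV);m=cv2.inRange(h,(45,90,40),(80,255,255))
for c in cv2.findContours(m,2,2)[0]:
    if cv2.contourArea(c)>900:
        r=cv2.minAreaRect(c);print(cv2.contourArea(c),r, onz(w,*r[0],30).round(1))
```

```text
[336.2975955  247.88339922]
[337.2365106  167.79288723]
[326.98148617 275.47997027]
13465.5 ((336.71905517578125, 215.214599609375), (91.6631851196289, 161.84072875976562), 3.814074993133545) [523.5  -7.4  30. ]
28188.5 ((80.0, 116.5), (233.0, 160.0), 90.0) [340.  140.6  30. ]
```

View pics/w1.png

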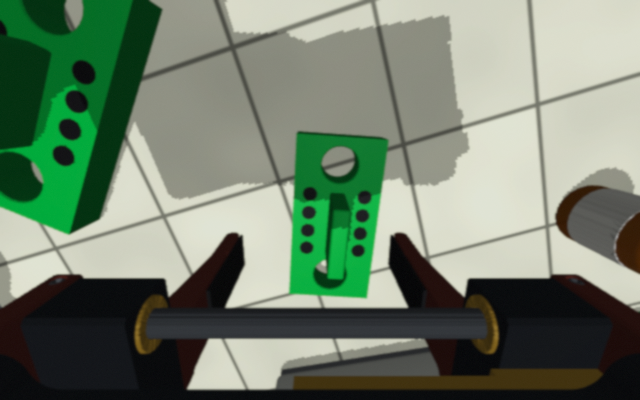

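The wrist view shows the block squarely between the fingers. Its slab corners are at (298,132), (387,138), (367,297) and (290,294), the upper hole is at (338,161), and the fin ends near (328,279). I'll refine from the corners.

Run:
```python
from h import *
w=shot('wrist')
h=cv2.cvtColor(w['pixels'],cv2.COLOR_RGB2HSV);m=cv2.inRange(h,(45,90,40),(80,255,255))
m[:,:250]=0
c=max(cv2.findContours(m,0,1)[0],key=cv2.contourArea)
q=cv2.approxPolyDP(cv2.convexHull(c),5,True)[:,0]
P=np.array([onz(w,*map(float,u),30)[:2] for u in q]);print(q.tolist(),P.round(1).tolist(),P.mean(0))
for i in range(len(P)):
    v=P[i]-P[i-1];print(np.linalg.norm(v).round(1),np.degrees(np.arctan2(v[1],v[0])).round(1))
ys,xs=np.where(cv2.inRange(h,(45,90,40),(80,255,255))[140:185,320:358]==0)
print('hole',xs.mean()+320,ys.mean()+140,onz(w,xs.mean()+320,ys.mean()+140,30))
```

```text
[[298, 133], [388, 141], [366, 297], [290, 293]] [[511.6, 75.0], [584.0, 45.9], [527.5, -100.8], [454.8, -73.7]] [519.47231971 -13.41638151]
159.2 69.1
78.0 -21.9
157.2 -111.1
77.6 159.5
hole 338.7456790123457 161.65802469135804 [538.3870185   41.00176148  30.        ]
```

Emit:
step_arm(targets=[[[0.2, -0.5, 0, 0, 0, -1, 1], [0, 0, -0.4, 0, 0, 0, 1], [0, 0, -0.5, 0, 0, 0, 1], [0, 0, -0.5, 0, 0, 0, 1], [0, 0, -0.38, 0, 0, 0, 1]]])

```text
t: 3.58
ee_pos: [517.4, -11.8, 219.9]
orientation: [-2.58, -1.792, 0.0]
ft_force: [-0.7, -0.1, 0.0]
width: 87.5
grasp_force: 0.0
```

Emit:
step_arm(targets=[[[0, 0, 0, 0, 0, 0, 0], [0, 0, 0, 0, 0, 0, 0], [0, 0, 0, 0, 0, 0, 0], [0, 0, 0, 0, 0, 0, 0], [0, 0, 0, 0, 0, 0, 0]]])

```text
t: 4.2
ee_pos: [517.6, -12.3, 221.1]
orientation: [2.582, 1.789, 0.001]
ft_force: [0.2, -0.6, -0.7]
width: 41.2
grasp_force: 0.0
```

Emit:
step_arm(targets=[[[0, 0, 0, 0, 0, 0, 0], [0, 0, 0, 0, 0, 0, 0], [0, 0, 0, 0, 0, 0, 0], [0, 0, 0, 0, 0, 0, 0], [0, 0, 0, 0, 0, 0, 0]]])

```text
t: 4.82
ee_pos: [517.9, -12.3, 220.8]
orientation: [2.582, 1.789, 0.001]
ft_force: [1.9, -0.2, -0.9]
width: 14.0
grasp_force: 30.0
```

Gripped at 14 mm with 30 N. Lifting, then moving over to the deck.

Emit:
step_arm(targets=[[[0, 0, 0.3, 0, 0, 0, 0], [0, 0, 0.6, 0, 0, 0, 0], [0, 0, 0.8, 0, 0, 0, 0], [0, 0, 0.6, 0, 0, 0, 0], [0, 0, 0.3, 0, 0, 0, 0]]])

```text
t: 5.45
ee_pos: [517.2, -12.2, 352.5]
orientation: [2.582, 1.789, 0.002]
ft_force: [0.6, 0.1, -4.6]
width: 14.2
grasp_force: 30.0
```

Emit:
step_arm(targets=[[[0, -0.3, 0, 0, 0, 0.4, 0], [0, -0.5, 0, 0, 0, 0.5, 0], [0, -0.6, 0, 0, 0, 0.5, 0], [0, -0.6, 0, 0, 0, 0.5, 0], [0, -0.6, 0, 0, 0, 0.5, 0]]])

```text
t: 6.08
ee_pos: [516.8, -143.0, 350.0]
orientation: [-2.421, -1.999, 0.002]
ft_force: [0.4, -0.0, -4.5]
width: 14.0
grasp_force: 30.0
```

Emit:
step_arm(targets=[[[-0.04, -0.6, 0, 0, 0, 0.5, 0], [-0.03, -0.6, 0, 0, 0, 0.4, 0], [-0.03, -0.6, 0, 0, 0, 0.3, 0], [-0.02, -0.6, 0, 0, 0, 0.2, 0], [0, -0.5, 0, 0, 0, 0, 0]]])

```text
t: 6.7
ee_pos: [510.8, -288.0, 349.8]
orientation: [-2.321, -2.113, 0.001]
ft_force: [-0.0, -0.0, -4.6]
width: 14.1
grasp_force: 30.0
```

Emit:
step_arm(targets=[[[0, -0.4, 0, 0, 0, 0, 0], [0, -0.25, 0, 0, 0, 0, 0], [0, 0, 0, 0, 0, 0, 0], [0, 0, 0, 0, 0, 0, 0], [0, 0, 0, 0, 0, 0, 0]]])

```text
t: 7.32
ee_pos: [511.6, -319.1, 350.7]
orientation: [-2.322, -2.116, -0.0]
ft_force: [-0.1, 0.3, -3.8]
width: 13.9
grasp_force: 30.0
```

Run:
```python
from h import *
o=[]
for n,(x0,y0,x1,y1) in(('wrist',(160,100,480,330)),('scene',(110,60,270,220)),('top',(390,160,530,290))):
    d=shot(n,n+'2.png');o.append(cv2.resize(cv2.cvtColor(d['pixels'][y0:y1,x0:x1],cv2.COLOR_RGB2BGR),(266,int(266*(y1-y0)/(x1-x0)))))
H=max(i.shape[0] for i in o);cv2.imwrite('pics/m2.png',np.hstack([cv2.copyMakeBorder(i,0,H-i.shape[0],0,0,0) for i in o]))
q=readout.get_obs();print(q['ee_pos'],q['orientation'],q['t'])
```

```text
[ 511.6685927  -319.30211627  350.76238309] [-2.32244858e+00 -2.11559546e+00 -5.72734531e-05] 7.475
```

View pics/m2.png

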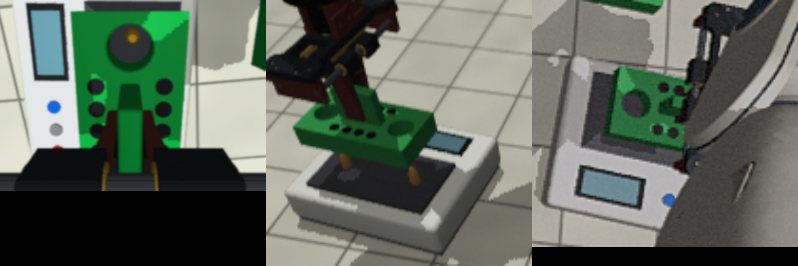

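View pics/wrist2.png

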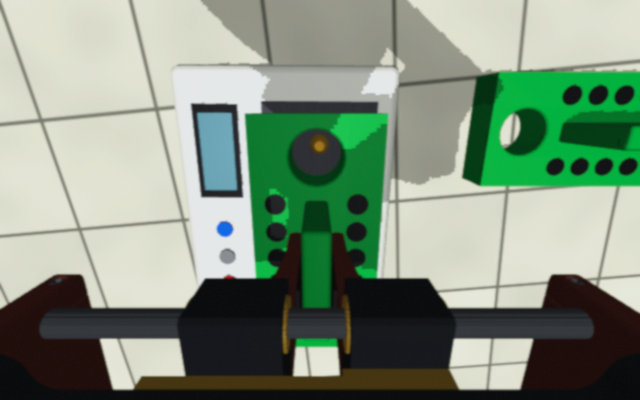

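The wrist view shows the brass peg at (319,146) through the hole centred at (316,155). I'll compare hole and peg in world coordinates.

Run:
```python
from h import *
w=shot('wrist');h=cv2.cvtColor(w['pixels'],cv2.COLOR_RGB2HSV)
m=cv2.inRange(h,(10,100,70),(30,255,255))[120:190,280:350]
ys,xs=np.where(m>0);pu=(xs.mean()+280,ys.mean()+120)
g=cv2.inRange(h,(45,90,20),(80,255,255))[115:195,275:360]
c=max(cv2.findContours(255-g,0,1)[0],key=cv2.contourArea);e=cv2.fitEllipse(c)
hu=(e[0][0]+275,e[0][1]+115)
print(pu,len(xs),hu,e[1]);P=onz(w,*pu,90);print('peg',P,'hole',onz(w,*hu,160),onz(w,*hu,155))
o=readout.get_obs()['orientation'];a=2*np.degrees(np.arctan2(o[1],o[0]))-90
a=(a+90)%180-90;print('yaw',a)
t=np.radians(a);q=np.array(readout.get_obs()['ee_pos'][:2]);print('hole if centred',q+55*np.array([-np.sin(t),np.cos(t)]))
```

```text
(np.float64(318.87295081967216), np.float64(143.15573770491804)) 244 (316.1005554199219, 151.90518188476562) (44.2202262878418, 47.36328125)
peg [ 519.47728814 -264.88792254   90.        ] hole [ 517.43130137 -262.27627889  160.        ] [ 517.37245504 -262.94620611  155.        ]
yaw -5.343608809239129
hole if centred [ 516.77425486 -264.65697008]
```

The hole is within about 2 mm of the peg against 8 mm of play. I'll shift -2 mm in y and lower.

Emit:
step_arm(targets=[[[0.01, -0.04, -0.3, 0, 0, 0, 0], [0, 0, -0.3, 0, 0, 0, 0], [0, 0, -0.25, 0, 0, 0, 0], [0, 0, -0.15, 0, 0, 0, 0], [0, 0, -0.1, 0, 0, 0, 0]]])

```text
t: 8.15
ee_pos: [512.0, -321.8, 294.9]
orientation: [-2.323, -2.114, 0.0]
ft_force: [0.0, -0.4, -4.2]
width: 13.9
grasp_force: 30.0
```

Emit:
step_arm(targets=[[[0, 0, -0.06, 0, 0, 0, 0], [0, 0, -0.04, 0, 0, 0, 0], [0, 0, -0.02, 0, 0, 0, 0], [0, 0, 0, 0, 0, 0, 0], [0, 0, 0, 0, 0, 0, 0]]])

```text
t: 8.78
ee_pos: [512.1, -321.8, 289.9]
orientation: [2.323, 2.115, 0.0]
ft_force: [-0.6, 1.0, -4.2]
width: 13.9
grasp_force: 30.0
```

Emit:
step_arm(targets=[[[0, 0, -0.03, 0, 0, 0, 0], [0, 0, -0.02, 0, 0, 0, 0], [0, 0, -0.02, 0, 0, 0, 0], [0, 0, 0, 0, 0, 0, 0], [0, 0, 0, 0, 0, 0, 0]]])

```text
t: 9.4
ee_pos: [512.1, -321.8, 286.8]
orientation: [2.323, 2.115, 0.0]
ft_force: [-3.3, 1.5, 6.1]
width: 14.2
grasp_force: 30.0
```

Contact came at the expected seated height, with the force going from -4 to +6 N. Releasing and retreating.

Emit:
step_arm(targets=[[[0, 0, 0, 0, 0, 0, 0.5], [0, 0, 0, 0, 0, 0, 0.5], [0, 0, 0, 0, 0, 0, 0.5], [0, 0, 0, 0, 0, 0, 0.5], [0, 0, 0, 0, 0, 0, 0.5]]])

```text
t: 10.02
ee_pos: [512.1, -321.8, 286.1]
orientation: [2.323, 2.115, 0.0]
ft_force: [0.5, 0.1, 0.0]
width: 44.1
grasp_force: 0.0
```

Emit:
step_arm(targets=[[[0, 0, 0.3, 0, 0, 0, 0.5], [0, 0, 0.6, 0, 0, 0, 0.5], [0, 0, 0.8, 0, 0, 0, 0.5], [0, 0, 0.8, 0, 0, 0, 0.5], [0, 0, 0, 0, 0, 0, 0.5]]])

```text
t: 10.65
ee_pos: [512.8, -322.2, 415.9]
orientation: [2.318, 2.11, 0.003]
ft_force: [0.3, -0.0, 0.1]
width: 43.8
grasp_force: 0.0
```

Run:
```python
from h import *
o=[]
for n,(x0,y0,x1,y1) in(('wrist',(80,40,560,340)),('scene',(90,90,290,215))):
    d=shot(n);o.append(cv2.resize(cv2.cvtColor(d['pixels'][y0:y1,x0:x1],cv2.COLOR_RGB2BGR),(400,250)))
    print(n,proj(d,(511.8,-321.3,146)))
cv2.imwrite('pics/m3.png',np.hstack(o))
```

```text
wrist [312.17246288 202.72269333]
scene [170.05623983 136.5723472 ]
```

View pics/m3.png

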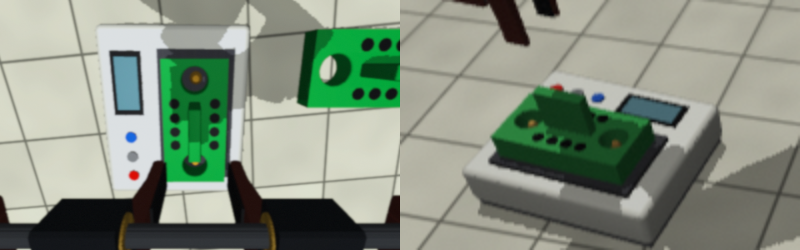

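The block lies flat on the deck with both pegs visible in its holes (crop (195,78) and (195,160)), and the gripper is clear. Handing in.

```bash
python3 -c "
from h import *
print(ctrl.close_job())"
```

```text
the job is handed in; nothing more can be done
None
```

The smallest green block sits flat on the shaker's deck with both pegs in its holes and is released; the arm went nowhere near the blue block or the bottle, and I handed the job in at about 11 s (no verdict was returned).

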